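# Load the trolley and hold it cocked at the launcher's click stop

## Robot

A 6-joint arm with a two-finger parallel gripper is mounted at the origin on the work surface. World frame = base frame: x ahead of the robot, y to its left, z up, the work surface at z = 0. Lengths are in m, angles in degrees, forces in N, time in s.
With the tool pointing down it reaches from about 0.325 to 0.925 m from the base axis. Payload 3.1 kg.
Tool frame: the origin (TCP) lies midway between the tips of the shut fingers; the grasp point (between the pads) lies 19 mm behind it; z points along the fingers, y is the line along which they close (so a half turn about z gives the same grasp; the last joint's range is limited). The gripper opens to 85 mm and grips with 20 to 120 N. Pads are 22 mm wide; open, the fingers measure 114 mm over their backs; the gripper's body (76 mm by 85 mm) begins 54 mm behind the grasp point. The pads swing forward as they close: fully open they stand 13 mm farther back than shut.
Start: joints at [-75.756, 12.427, 92.441, -0, 75.132, -6.429], TCP at [0.221, -0.585, 0.231] pointing down, gripper open.
Joint ranges: [-157.48, 157.48], [-44.54, 120.13], [17.64, 146.25], [-64.5, 244.5], [7.68, 150.69], [-147.95, 147.95]. Speed limits (degrees/s): [159.86, 159.86, 180, 180, 180, 180].

## Interface

Orientations are given as a 3x3 rotation matrix whose columns are the frame's x, y, z axes.
In Python, from station import env gives the robot as it stands.
- The arm moves only by the shell command python3 -m pendant 'ROWS' [FORCE]. ROWS is JSON, a list that holds one entry, the list of rows, each a list of 7 numbers: the shift along the tool's x, y, z as a fraction of full scale, then the turn, a rotation vector about the tool's x, y, z as a fraction of full scale, then the closure, from -1 (fully open) to 1 (shut), so that 0 is half open. A call has 1 to 20 rows; each row is the pose to reach, as a shift and turn from the pose commanded when the call began, along the tool's axes at that moment, turning the shorter way round; what a row does not reach only later rows make up. Full scale, the value 1, is 0.25 m for a shift and 180 degrees for a turn. A row lasts 1/8 s, in which the tool goes at most 62.5 mm and 10.7 degrees, less where a joint would pass 70% of its speed; a pose out of reach is approached as far as the arm can. A call with a number of a shift or a turn outside -1 to 1 is refused whole. A call with a gripper value outside its range is refused whole. The fingers move at their own pace and stop on an object; FORCE is the grip in N (left out, the last holds). Time passes only in rows, so rows that repeat a pose let the fingers close. It gives the time, the measured TCP pose, the force, the opening and the grip force at its end, in the units of the state.
- env.observe(): the state, without advancing time (a new reading comes with each control period).
- env.read_camera(name): name is "scene" or "top" or "wrist"; returns a dict with "pixels" (400x640x3 uint8, red, green, blue), "mtx" (3x3 intrinsics, pixels), "R" (3x3) and "t" (3): a world point X has camera coordinates R X + t; the wrist camera has in their place "T_tool_cam" (4x4, takes a point from camera to tool coordinates, whose origin is the TCP and whose axes are the flange's). Camera axes: x right, y down, z forward; pixel columns grow to the right and rows downward; lengths in m; the calibration is good to about 2 mm. A picture is of the moment at which its call begins: read the wrist's pose just before it. There is no depth.
- env.hand_in(): hands the job in; it is judged then, once.
Trained networks look in the newest picture that a camera, given by its name, has taken for a name from the list of things; names that differ only in an ending like _2 or _b are one class to them, and where a whole thing is asked for, a point or a joint stands for the part that bears it (a point fixed in the world has none). Each returns a list of dicts, best first, with "conf" (0 to 1); they miss things now and then, are a little off and sometimes report something else, mostly with a low value. They report only what shows in the picture. A call takes as long as a camera call. They do not tell look-alikes from the thing itself.
- env.outline_of(name, camera): "mask" (400x640 bool, what is visible of it) and "rect" ([left, top, width, height] in pixels, round what is visible of it).
The state is a dict: "time": time; "joint_pos": joint angles; "joint_vel": joint speeds; "joint_efforts": joint torques, N m; "tool_pos": TCP position; "eef_rot": TCP orientation; "wrist_force": force on the tool from outside, world axes, zero at the start; "wrist_torque": the same for the moment, N m; "finger_gap": finger opening in m; "finger_force": force on a finger pad.
Only numpy, scipy, OpenCV 4.12 (cv2) and the standard library are available. Lean on these libraries where they do the work, as an engineer would, in place of code of your own. Each camera call takes 0.05 s, during which the arm holds its last target. There are 200 camera calls.

## Task

Get the trolley ready for its timed run: lower the large ring weight, then the small one on top of it, down the trolley's post until each sits fully home (set them down, do not let them drop). Then slide the trolley against the launcher's spring plunger until you feel the click stop's ball drop into the notch, and finish while holding it there, at the notch, ready to be let go on the starting signal. Leave everything else on the bench undisturbed.

Things in the scene. Friction and masses are not known exactly. Their poses are not given: they have to be found in the camera images.
- track: aluminium dynamics track, 76 mm wide, 760 mm long, fixed on the bench across the robot's front, top 45 mm above the bench. y runs along it (towards the launcher, roughly to the robot's left), z up, origin on the bench under its centre line. A black light gate, 107 mm high, straddles it 375 mm to the right of the origin.
- trolley: grey trolley that only slides along the track; deck 170 mm long (along the track), 70 mm wide, 75 mm above the bench. Origin on the track's top surface under the trolley's middle, axes as the track's. A friction pad (about 1 N) keeps it where it is left. It carries a steel post, an upright end plate and, on its far side, a notched steel bar.
- trolley_post (a point): foot of the trolley's steel post: on the post's axis at deck height (75 mm above the bench), 30 mm from the trolley's middle towards the launcher. The post is 10 mm in diameter, 45 mm tall, its top 7 mm tapering to 4 mm. Axes as the track's.
- trolley_notch (a point): mouth of the V notch in the steel bar on the trolley's far side (the side away from the robot), 65 mm above the bench, 45 mm off the track's centre line. The V is 12 mm wide at the mouth and 6 mm deep. Axes as the track's.
- launcher: black block clamped over the track at a varying place, top 111 mm above the bench; origin on the bench under the track's centre line, axes as the track's. Its rubber-tipped spring plunger points at the trolley: they meet 25 mm before the click at 6 N, then 0.12 N more per mm (9 N at the click); its stop is 12 mm past the click. Let go at the click, the trolley is pushed back out of it.
- launcher_ball (a point): click stop: sprung 10 mm steel ball on the launcher's far-side arm (arm 80 to 54 mm above the bench), as high and as far from the centre line as the notch. The click is where trolley_notch is level with it along y. Going in, it rubs on the bar from 50 mm before (about 1 N); over the last 6 mm it drops in and the push falls by 2 to 4 N; past the click the push soon rises by 5 N and more.
- ring_large: large steel ring weight, 54 mm in diameter, 16 mm thick, with a 14 mm hole, 0.21 to 0.33 kg, lying flat on the bench beyond the track. Origin at the centre of its underside, z up.
- ring_small: small steel ring weight, 36 mm in diameter, 14 mm thick, with a 14 mm hole, 0.07 to 0.11 kg, lying flat on the bench beyond the track; which ring lies left and which right varies. Origin at the centre of its underside, z up.
- trolley_plate (a point): middle of the top edge of the trolley's upright aluminium end plate (the handhold), 120 mm above the bench, 79 mm from the trolley's middle on the end away from the launcher. The plate is 12 mm thick along the track, 50 mm wide across it, 45 mm tall above the deck, its outer face flush with the trolley's end; 76 mm of clear deck between it and the large ring when loaded. Axes as the track's.
- tumbler: not part of the job, leave it alone: empty glass tumbler, 70 mm across the rim, 88 mm tall; origin under its centre, z up.
- egg_tumbler: not part of the job, leave it alone: glass tumbler with a brown egg in it, 70 mm across the rim, 88 mm tall; origin under its centre, z up.
- salt: not part of the job, leave it alone: glass salt shaker with a steel cap, 36 mm across, 75 mm tall, standing between the two ring weights; origin under its centre, z up.
- bottle: not part of the job, leave it alone: green glass bottle 72 mm across with a white funnel in its neck, 271 mm tall in all, left of the track; origin under its centre, z up.
- carafe: not part of the job, leave it alone: glass carafe, 104 mm across, 185 mm tall, left of the track; origin under its centre, z up.
- splint: not part of the job, leave it alone: wooden splint, 130 x 6 x 5 mm, lying flat; origin under its centre, y along it.
- jar_lid: not part of the job, leave it alone: green jar lid, 66 mm across, 12 mm thick, lying flat; origin under its centre, z up.
Not all that is in view belongs to the job. Leave any blue or purple look-alike of the ring_large alone.

How it is judged (in metres and radians):
On the way, in this order (a step that is already met when the one before it is completed fails the run):
1. the large ring sits fully home on the trolley's deck, round the post, let go (horizontal distance between ring_large and trolley_post below 0.004 m and z of ring_large in the frame of trolley_post between -0.002 and 0.002 m and angle between ring_large's own z axis and vertical below 0.06 rad and contact force between the fingers and ring_large below 0.2 N), for 0.2 s.
2. the small ring sits fully home on top of the large one, round the post, let go (horizontal distance between each of ring_large, ring_small and trolley_post below 0.004 m and z of ring_large in the frame of trolley_post between -0.002 and 0.002 m and angle between each of ring_large, ring_small's own z axis and vertical below 0.06 rad and z of ring_small in the frame of trolley_post between 0.014 and 0.018 m and contact force between the fingers and ring_small below 0.2 N), for 0.2 s.
3. the trolley, with both rings on, is held by the fingers at the click stop's notch (horizontal distance between each of ring_large, ring_small and trolley_post below 0.004 m and z of ring_large in the frame of trolley_post between -0.002 and 0.002 m and angle between each of ring_large, ring_small's own z axis and vertical below 0.06 rad and z of ring_small in the frame of trolley_post between 0.014 and 0.018 m and y of trolley_notch in the frame of launcher_ball between -0.0025 and 0.0025 m and linear speed of trolley below 0.01 m/s and contact force between the fingers and trolley above 1.5 N), for 0.5 s.
At the end, for the whole second after the job is handed in: Large ring flat on the deck, small ring flat on it, both within 4 mm of the post's axis, 2 mm of full depth and 0.06 rad of level; the notch within 2.5 mm of the ball along the track, the trolley at rest (under 10 mm/s), the fingers still holding it with over 1.5 N (all of step 3); the arm keeps its last pose, push and grip.
It fails at once if a ring is let drop down the post (falls unheld faster than 0.5 m/s) ((horizontal distance between ring_large and trolley_post below 0.012 m and contact force between the fingers and ring_large below 0.05 N and linear speed of ring_large above 0.5 m/s) or (horizontal distance between ring_small and trolley_post below 0.012 m and contact force between the fingers and ring_small below 0.05 N and linear speed of ring_small above 0.5 m/s)).
It fails at once if a bystander is shifted by more than 30 mm or tipped (distance of any of tumbler, egg_tumbler, salt, bottle, carafe, splint, jar_lid from where it was at the start of the episode above 0.03 m or angle between any of tumbler, egg_tumbler, salt, bottle, carafe, splint, jar_lid's own z axis and vertical above 0.35 rad).
It also fails if it takes over 72 s, if anything falls off the work surface, if the arm or the gripper's body presses on something with over 40 N, if the wrist force passes 120 N, or if a joint passes its speed limit or range.

## Working session

There is one attempt and no reset: what is moved stays moved. The work goes in short steps, Python scripts to look and compute and a shell command to move; the robot and the scene stay as the last step left them, time stands still between calls to the robot, and variables do not carry over. Pictures are saved under pics/ and viewed, at most 10 in all, crops included, and the job is handed in when it is done.

```bash
ls; mkdir -p pics
python3 - <<'E'
from station import env
import cv2,numpy as np
s=env.observe();print(s['time'],s['tool_pos'],s['eef_rot'],s['finger_gap'])
for c in['scene','top']:
    d=env.read_camera(c);cv2.imwrite(f'pics/{c}0.png',d['pixels'][...,::-1])
    print(c,d['mtx'],d['R'],d['t'])
    for n in['track','trolley','launcher','ring_large','ring_small','trolley_post','trolley_plate','salt','tumbler','egg_tumbler','bottle','carafe','splint','jar_lid']:
        print(n,[(round(o['conf'],2),[int(v) for v in o['rect']]) for o in env.outline_of(n,c)[:4]])
E
```

```text
pics
0.0 [ 0.22047036 -0.58395572  0.22994765] [[ 9.35608708e-01  3.53038231e-01 -5.94370732e-04]
 [ 3.53038633e-01 -9.35605872e-01  2.31849348e-03]
 [ 2.62420089e-04 -2.37903852e-03 -9.99997136e-01]] 0.08522865595172918
scene [[469.26055513   0.         321.91922626]
 [  0.         469.26055513 199.91121445]
 [  0.           0.           1.        ]] [[ 0.80814039  0.58897583 -0.00407292]
 [ 0.46423014 -0.64120081 -0.61102529]
 [-0.36249068  0.49190344 -0.7916006 ]] [-0.53255598 -0.17713416  1.5751038 ]
track [(0.77, [153, 126, 212, 185])]
trolley [(0.57, [212, 200, 65, 54])]
launcher [(0.97, [304, 139, 38, 51]), (0.32, [213, 197, 63, 59])]
ring_large [(0.76, [339, 194, 14, 19]), (0.72, [373, 187, 19, 19]), (0.72, [299, 220, 18, 17]), (0.6, [407, 189, 17, 17])]
ring_small [(0.45, [286, 266, 10, 12]), (0.23, [211, 198, 62, 54])]
trolley_post [(0.61, [212, 199, 62, 53])]
trolley_plate [(0.94, [210, 199, 61, 51]), (0.27, [303, 139, 42, 58])]
salt [(0.58, [324, 228, 12, 26]), (0.5, [302, 140, 41, 50])]
tumbler []
egg_tumbler [(0.55, [364, 212, 27, 38]), (0.25, [338, 194, 17, 13])]
bottl
[... 446 characters left out ...]
36]
track [(0.62, [202, 220, 294, 57])]
trolley [(0.78, [361, 231, 70, 30])]
launcher [(0.89, [237, 213, 70, 52])]
ring_large [(0.88, [231, 121, 13, 17]), (0.78, [277, 184, 16, 20]), (0.7, [332, 191, 18, 21]), (0.66, [359, 231, 72, 31])]
ring_small [(0.46, [385, 178, 14, 11])]
trolley_post [(0.72, [360, 229, 72, 37])]
trolley_plate [(0.71, [357, 231, 78, 32])]
salt [(0.66, [342, 161, 9, 12]), (0.49, [295, 124, 24, 26]), (0.21, [462, 159, 6, 44])]
tumbler [(0.83, [353, 114, 29, 31])]
egg_tumbler [(0.64, [295, 120, 24, 28])]
bottle [(0.88, [161, 141, 64, 45]), (0.15, [114, 204, 61, 39])]
carafe [(0.56, [114, 205, 62, 38])]
splint [(0.53, [339, 164, 12, 9])]
jar_lid [(0.93, [411, 126, 24, 22])]
```

Run:
```python
import cv2
a=cv2.imread('pics/top0.png')[90:290,100:500];cv2.imwrite('pics/t1.png',cv2.resize(a,(800,400),interpolation=cv2.INTER_CUBIC))
a=cv2.imread('pics/scene0.png')[70:370,150:450];cv2.imwrite('pics/s1.png',cv2.resize(a,(600,600),interpolation=cv2.INTER_CUBIC))
```

```text
(no output)
```

View pics/t1.png

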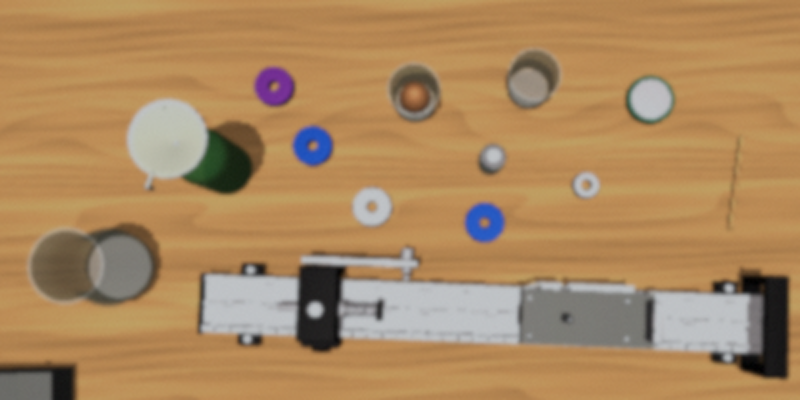

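View pics/s1.png

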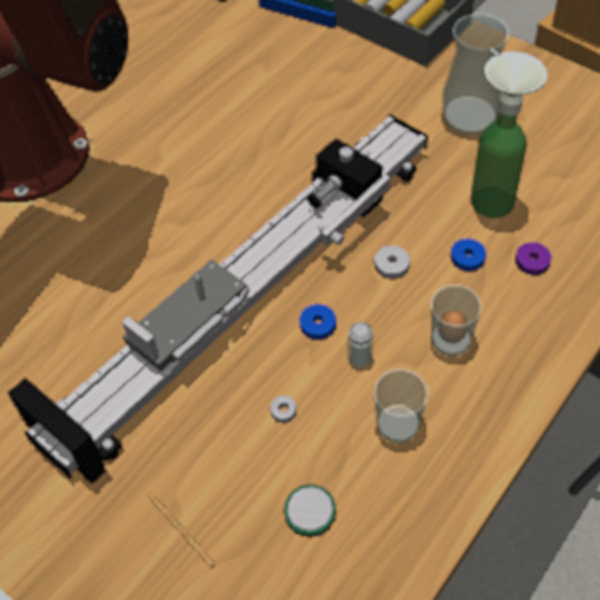

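Steel rings: the large one is at top px (286,193) and the small one at (393,182). The look-alikes are blue at (256,163) and (342,201), and purple at (237,133). Only the bare-steel one fits ring_large. I'll measure positions next.

```bash
cat > h.py <<'E'
from station import env
import cv2,numpy as np
def cam(c):
    s=env.observe();d=env.read_camera(c);K=d['mtx']
    if c=='wrist':
        T=np.eye(4);T[:3,:3]=s['eef_rot'];T[:3,3]=s['tool_pos'];M=T@d['T_tool_cam'];R=M[:3,:3].T;t=-R@M[:3,3]
    else:R,t=d['R'],d['t']
    return d['pixels'],K,np.array(R),np.array(t)
def p2w(C,uv,z):
    _,K,R,t=C
    uv=np.atleast_2d(np.float64(uv));o=-R.T@t
    r=(np.c_[uv,np.ones(len(uv))]@np.linalg.inv(K).T)@R
    return o+r*((z-o[2])/r[:,2])[:,None]
def w2p(C,X):
    _,K,R,t=C
    x=(np.atleast_2d(X)@R.T+t)@K.T
    return x[:,:2]/x[:,2:]
def cen(m):
    y,x=np.nonzero(m);return np.array([x.mean(),y.mean()])
E
python3 - <<'E'
from h import *
for c in['scene','top']:
    C=cam(c);print(c)
    for n,z in[('ring_large',.010),('ring_small',.009),('salt',.04),('tumbler',.044),('egg_tumbler',.044),('bottle',.1),('jar_lid',.01),('launcher',.09),('trolley',.075),('track',.045)]:
        for o in env.outline_of(n,c)[:4]:
            if o['conf']<.35: continue
            m=o['mask'];q=cen(m);w=p2w(C,q,z)[0]
            col=C[0][m].mean(0).astype(int)
            ex=''
            if n in('trolley','track'):
                r=cv2.minAreaRect(np.argwhere(m)[:,::-1].astype(np.float32));b=p2w(C,cv2.boxPoints(r),z)[:,:2];ex=b.round(3).tolist()
            print(n,round(o['conf'],2),q.round(1),w.round(4),col,ex)
# post candidates in full px
T=cam('top');S=cam('scene')
for n,u,z in[('post top',(383,248.5),.12),('ballend',(304.5,221),.08),('plungertip',(290,245),.075),('launch top',(257.5,245),.115),('trackR',(201,241),.045),('gate',(487,253),.107)]:print(n,p2w(T,u,z).round(4))
for n,u,z in[('post top',(249.5,209),.12)]:print(n,p2w(S,u,z).round(4))
E
```

```text
scene
ring_large 0.76 [345.  200.4] [0.6256 0.1647 0.01  ] [157 154 154] 
ring_large 0.73 [415.9 199. ] [0.7968 0.2953 0.01  ] [101  46 118] 
ring_large 0.7 [383.3 197. ] [0.7126 0.2441 0.01  ] [ 39  73 145] 
ring_large 0.59 [242.2 227.2] [ 0.4391 -0.0914  0.01  ] [114 111 107] 
ring_small 0.53 [322.7 161.3] [0.4763 0.2551 0.009 ] [72 69 68] 
ring_small 0.42 [290.3 273.4] [ 0.6461 -0.1275  0.009 ] [164 154 147] 
salt 0.68 [242.3 227.3] [ 0.4567 -0.1043  0.04  ] [112 111 108] 
salt 0.6 [329.2 242.5] [ 0.6851 -0.0014  0.04  ] [122 119 111] 
tumbler 0.94 [348.9 271.8] [ 0.7814 -0.0472  0.044 ] [137 126 106] 
egg_tumbler 0.75 [376.3 228.4] [0.7664 0.112  0.044 ] [130 115  92] 
bottle 0.77 [401.4 136.2] [0.6617 0.4171 0.1   ] [ 96 111  86] 
bottle 0.41 [323.2 161. ] [0.526  0.1899 0.1   ] [70 67 66] 
jar_lid 0.89 [304.4 324.7] [ 0.7657 -0.2211  0.01  ] [149 156 151] 
launcher 0.86 [322.6 161.6] [0.5203 0.1942 0.09  ] [74 70 68] 
trolley 0.62 [242.  227.1] [ 0.4757 -0.1194  0.075 ] [114 112 107] [[0.408, -0.19], [0.442, -0.002], [0.547, -0.045], [0.508, -0.222]]
track 0.62 [244.7 230.1] [ 
[... 780 characters left out ...]
 
launcher 0.75 [266.9 237.7] [0.5109 0.2125 0.09  ] [86 83 83] 
trolley 0.8 [394.3 247.3] [ 0.4775 -0.1122  0.075 ] [128 127 123] [[0.522, -0.023], [0.517, -0.208], [0.435, -0.205], [0.44, -0.02]]
track 0.64 [145.2 222.2] [0.5593 0.5392 0.045 ] [117 106  89] [[0.612, 0.625], [0.608, 0.452], [0.505, 0.453], [0.509, 0.624]]
track 0.56 [363.5 246.6] [ 0.4799 -0.0364  0.045 ] [149 149 148] [[0.426, 0.402], [0.561, 0.398], [0.522, -0.387], [0.388, -0.377]]
post top [[ 0.4775 -0.0765  0.12  ]]
ballend [[0.5509 0.1164 0.08  ]]
plungertip [[0.4903 0.1553 0.075 ]]
launch top [[0.4939 0.2333 0.115 ]]
trackR [[0.5058 0.3919 0.045 ]]
gate [[ 0.459  -0.3368  0.107 ]]
post top [[ 0.4781 -0.0827  0.12  ]]
```

```bash
cat >> h.py <<'E'
def go(p,yaw=None):
    """print shift/turn fractions to bring TCP to p with tool y at angle yaw (deg), tool down"""
    s=env.observe();R=np.array(s['eef_rot']);d=R.T@(np.array(p)-s['tool_pos'])/.25
    r=np.zeros(3)
    if yaw is not None:
        a=np.radians(yaw);y=np.array([np.cos(a),np.sin(a),0]);z=np.array([0,0,-1.]);x=np.cross(y,z)
        r=cv2.Rodrigues(R.T@np.c_[x,y,z])[0].ravel()/np.pi
    print('t',round(s['time'],2),'pos',np.round(s['tool_pos'],4),'gap',round(s['finger_gap'],4),'F',np.round(s['wrist_force'],1),'ff',np.round(s['finger_force'],1),'| shift',d.round(4),'turn',r.round(4))
E
python3 -m pendant '[[[0.25,-0.22,0,0,0,-0.06,-1],[0.5,-0.43,0,0,0,-0.12,-1],[0.75,-0.65,0,0,0,-0.18,-1],[1,-0.86,0,0,0,-0.24,-1],[1,-0.86,0,0,0,-0.3,-1],[1,-0.86,0,0,0,-0.36,-1],[1,-0.86,0,0,0,-0.37,-1],[1,-0.86,0,0,0,-0.37,-1]]]' 40
python3 -c "
from h import *
go((.62,.15,.23),-2.5)
print(env.observe()['joint_pos'])
C=cam('wrist');print(env.read_camera('wrist')['T_tool_cam'])"
```

```text
time: 3.7
tool_pos: [0.3785, -0.2961, 0.2315]
eef_rot: [[0.05, 0.999, -0.0], [0.999, -0.05, -0.001], [-0.001, 0.0, -1.0]]
wrist_force: [-0.1, 0.0, 1.1]
finger_gap: 0.0857
finger_force: 0.0
t 3.7 pos [ 0.3785 -0.2961  0.2315] gap 0.0857 F [-0.1  0.   1.1] ff 0.0 | shift [1.8307 0.8755 0.0045] turn [ 0.      0.0002 -0.0021]
[-4.63978960e+01 -5.64745932e+00  1.11423269e+02 -3.29151340e-02
  7.41932924e+01 -4.35151392e+01]
[[-1.34024199e-03 -9.46182321e-01 -3.23631300e-01  8.34541753e-02]
 [ 9.99998108e-01 -1.72433531e-03  9.00086396e-04  2.71283356e-04]
 [-1.40969471e-03 -3.23629482e-01  9.46182843e-01 -1.42661055e-01]
 [ 0.00000000e+00  0.00000000e+00  0.00000000e+00  1.00000000e+00]]
```

```bash
python3 -m pendant '[[[0.25,0.12,0,0,0,0,-1],[0.5,0.24,0,0,0,0,-1],[0.75,0.36,0,0,0,0,-1],[0.82,0.4,0,0,0,0,-1],[0.82,0.4,0,0,0,0,-1],[0.82,0.4,0,0,0,0,-1]]]'
python3 - <<'E'
from h import *
C=cam('wrist');cv2.imwrite('pics/w1.png',C[0][...,::-1])
for n in['trolley','trolley_post']:
    for o in env.outline_of(n,'wrist')[:3]:
        r=cv2.minAreaRect(np.argwhere(o['mask'])[:,::-1].astype(np.float32));print(n,o['conf'],o['rect'],p2w(C,cv2.boxPoints(r),.075)[:,:2].round(4).tolist())
go((.628,.166,.2),-2.5)
np.savez('w1.npz',K=C[1],R=C[2],t=C[3])
E
```

```text
time: 4.55
tool_pos: [0.488, -0.0964, 0.2311]
eef_rot: [[0.049, 0.999, -0.001], [0.999, -0.049, -0.001], [-0.001, -0.001, -1.0]]
wrist_force: [-0.3, 0.0, -0.2]
finger_gap: 0.0854
finger_force: 0.0
trolley 0.92 [264.0, 100.2, 86.6, 188.4] [[0.4423, -0.0208], [0.5194, -0.0247], [0.5155, -0.2281], [0.4206, -0.2233]]
trolley 0.71 [551.9, 73.2, 88.1, 80.9] [[0.6991, -0.0142], [0.7773, -0.0181], [0.7966, -0.0884], [0.7122, -0.0841]]
trolley_post 0.89 [264.7, 97.3, 87.2, 192.3] [[0.4411, -0.0206], [0.5187, -0.0223], [0.5209, -0.2275], [0.4252, -0.226]]
t 4.7 pos [ 0.4878 -0.0968  0.2312] gap 0.0855 F [-0.4  0.1 -1. ] ff 0.0 | shift [1.078  0.5072 0.1243] turn [-0.0001  0.0001 -0.0021]
```

View pics/w1.png

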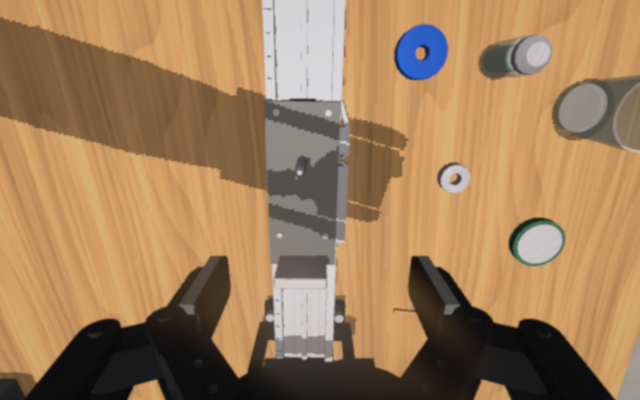

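The picture shows the post's top near (299,173), the deck between rows 100 and 262, and the small steel ring at (455,178). I'm moving on to the large ring.

```bash
python3 -m pendant '[[[0.25,0.12,0,0,0,0,-1],[0.5,0.25,0,0,0,0,-1],[0.75,0.37,0.06,0,0,0,-1],[1,0.5,0.12,0,0,0,-1],[1,0.5,0.12,0,0,0,-1],[1,0.5,0.12,0,0,0,-1]]]'
python3 - <<'E'
from h import *
C=cam('wrist');cv2.imwrite('pics/w2.png',C[0][...,::-1])
for o in env.outline_of('ring_large','wrist')[:3]:
    m=o['mask'];q=cen(m);print(o['conf'],q.round(1),p2w(C,q,.009).round(4),C[0][m].mean(0).astype(int))
a=C[0];cv2.circle
w=np.load('w1.npz');D=(None,w['K'],w['R'],w['t'])
print('w1: post',p2w(D,(299.5,174),.12),p2w(D,(302,162),.075),'small',p2w(D,(454.5,178.5),.009))
print('deck far',p2w(D,(266,101),.075),p2w(D,(341,101),.075))
im=cv2.imread('pics/w1.png')
l=cv2.resize(im[90:280,255:360],None,fx=3,fy=3,interpolation=2)
r=cv2.resize(a[100:380,200:440,::-1],None,fx=2,fy=2)
H=np.zeros((600,800,3),np.uint8);H[:570,:315]=l;H[:560,318:798]=r;cv2.imwrite('pics/c2.png',H)
go((.628,.166,.2),-2.5)
E
```

```text
time: 5.45
tool_pos: [0.6253, 0.1491, 0.2001]
eef_rot: [[0.047, 0.999, -0.002], [0.999, -0.047, -0.0], [-0.0, -0.002, -1.0]]
wrist_force: [-0.3, -0.7, -0.4]
finger_gap: 0.0852
finger_force: 0.0
0.81 [319.1 149.6] [[0.6267 0.1683 0.009 ]] [163 157 156]
0.73 [493.3  14.3] [[0.7959 0.2882 0.009 ]] [122  54 145]
0.69 [344.6 352.8] [[ 0.648  -0.1108  0.009 ]] [137 121 110]
w1: post [[ 0.47296476 -0.08156685  0.12      ]] [[ 0.47276761 -0.0818368   0.075     ]] small [[ 0.65058979 -0.12660475  0.009     ]]
deck far [[ 0.44385969 -0.02351694  0.075     ]] [[ 0.51211152 -0.02696126  0.075     ]]
t 5.55 pos [0.6249 0.1471 0.201 ] gap 0.0855 F [ 0.  -1.   0.5] ff 0.0 | shift [0.076  0.0087 0.004 ] turn [-0.0003  0.0003 -0.0016]
```

View pics/c2.png

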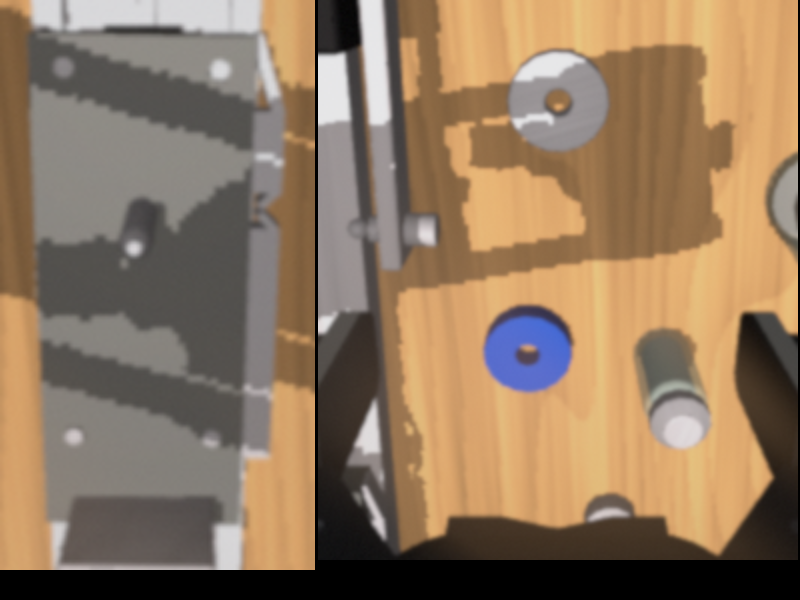

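The right crop shows the steel ring at wrist px (320,150), hole centred. It is the bare-metal one; the blue ring at (303,275) is the look-alike. The left crop shows the post top at (299.7,172.3) and the notch at (342,159).

Run:
```python
from h import *
w=np.load('w1.npz');D=(None,w['K'],w['R'],w['t'])
print('post',p2w(D,(299.7,172.3),.12),p2w(D,(304.3,159.3),.075),'notch',p2w(D,(342.3,159.3),.065))
print('deck L',p2w(D,[(255+31/3,90+35/3),(255+48/3,90+515/3)],.075),'R',p2w(D,[(255+258/3,90+33/3),(255+240/3,90+523/3)],.075))
C=cam('wrist');print('ball',p2w(C,(200+(400-318)/2,215),.08),p2w(C,(320,150),.012))
go((.6267,.1685,.001),-3)
```

```text
post [[ 0.47323415 -0.08011393  0.12      ]] [[ 0.47516956 -0.07928749  0.075     ]] notch [[ 0.51251706 -0.08342479  0.065     ]]
deck L [[ 0.44319152 -0.02406752  0.075     ]
 [ 0.43175178 -0.19020802  0.075     ]] R [[ 0.51211152 -0.02696126  0.075     ]
 [ 0.50088094 -0.19703311  0.075     ]]
ball [[0.55342362 0.12355527 0.08      ]] [[0.62744258 0.16611567 0.012     ]]
t 5.6 pos [0.6249 0.1468 0.2014] gap 0.0853 F [-0.6  0.1 -0.7] ff 0.0 | shift [0.0875 0.0031 0.8014] turn [-0.0001  0.0002  0.001 ]
```

```bash
python3 -m pendant '[[[0.08,0,0.2,0,0,0.005,-1],[0.083,0.005,0.4,0,0,0.005,-1],[0.083,0.005,0.6,0,0,0.005,-1],[0.083,0.005,0.72,0,0,0.005,-1],[0.083,0.005,0.8,0,0,0.005,-1],[0.083,0.005,0.8,0,0,0.005,-1],[0.083,0.005,0.8,0,0,0.005,0],[0.083,0.005,0.8,0,0,0.005,0.6],[0.083,0.005,0.8,0,0,0.005,1],[0.083,0.005,0.8,0,0,0.005,1],[0.083,0.005,0.8,0,0,0.005,1],[0.083,0.005,0.8,0,0,0.005,1]]]' 50
```

```text
time: 7.1
tool_pos: [0.6272, 0.1683, 0.0023]
eef_rot: [[0.063, 0.998, -0.0], [0.998, -0.063, -0.001], [-0.001, -0.0, -1.0]]
wrist_force: [-1.0, -3.7, 5.2]
finger_gap: 0.0521
finger_force: 51.7
```

```bash
python3 -m pendant '[[[0,0,-0.1,0,0,0,1],[0,0,-0.3,0,0,0,1],[0,0,-0.5,0,0,0,1],[0,0,-0.65,0,0,0,1],[-0.2,-0.12,-0.65,0,0,0,1],[-0.4,-0.25,-0.65,0,0,0,1],[-0.6,-0.37,-0.65,0,0,0,1],[-0.8,-0.49,-0.65,0,0,0,1],[-0.95,-0.55,-0.65,0,0,0,1],[-0.95,-0.55,-0.65,0,0,0,1],[-0.95,-0.55,-0.65,0,0,0,1]]]'
python3 - <<'E'
from h import *
C=cam('wrist');cv2.imwrite('pics/w3.png',C[0][...,::-1])
s=env.observe();R=np.array(s['eef_rot'])
for o in env.outline_of('ring_large','wrist')[:2]:
    m=o['mask'];q=cen(m);w=p2w(C,q,s['tool_pos'][2]+.010)[0];print(o['conf'],o['rect'],q,w,'tool',R.T@(w-s['tool_pos']))
go((.474,-.080,.165),-3.8)
a=C[0][80:400,170:470,::-1];cv2.imwrite('pics/c3.png',cv2.resize(a,None,fx=1.8,fy=1.8,interpolation=2))
E
```

```text
time: 8.48
tool_pos: [0.4746, -0.0588, 0.1632]
eef_rot: [[0.064, 0.998, -0.001], [0.998, -0.064, 0.001], [0.001, -0.001, -1.0]]
wrist_force: [0.4, -0.2, -2.3]
finger_gap: 0.052
finger_force: 53.3
0.87 [262.8, 209.3, 113.7, 107.4] [318.51209765 263.61568373] [ 0.47487866 -0.05616486  0.17332873] tool [ 0.00231567 -0.00019147 -0.00999805]
0.73 [467.7, 210.7, 43.3, 35.7] [490.44585987 227.02911738] [ 0.55537281 -0.04210493  0.17332873] tool [ 0.02140998  0.07925911 -0.01003133]
t 8.57 pos [ 0.4751 -0.0583  0.1634] gap 0.0517 F [ 1.   0.6 -3.2] ff 53.3 | shift [-0.0868  0.0008 -0.0063] turn [-0.0002 -0.0002  0.0013]
```

View pics/c3.png

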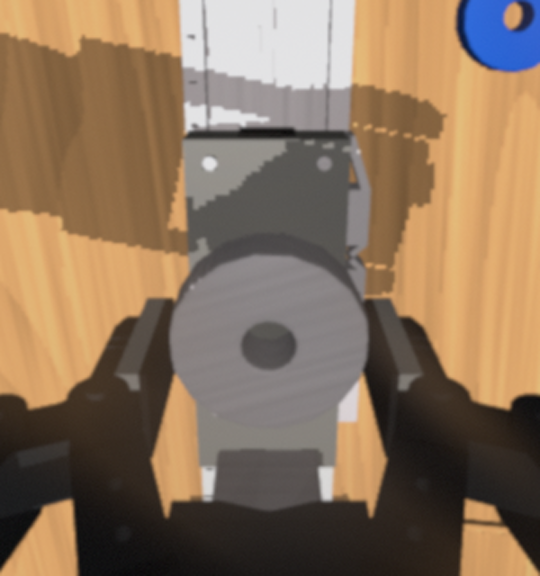

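Run:
```python
from h import *
s=env.observe();C=cam('wrist');R=np.array(s['eef_rot'])
w=p2w(C,(170+269/1.8,80+345/1.8),s['tool_pos'][2]+.0145)[0];print('hole',w,'tool',R.T@(w-s['tool_pos']))
e=p2w(C,[(170+185/1.8,80+135/1.8),(170+353/1.8,80+134/1.8)],.075);print(e)
m=e.mean(0);print('post',m-.055*np.array([.067,.998,0]))
# top cam: post now hidden? deck screws
go((.474,-.081,.165),-3.8)
```

```text
hole [ 0.47578167 -0.05742084  0.17794406] tool [ 0.00094194  0.00057649 -0.01449971]
[[ 0.44349911 -0.02120462  0.075     ]
 [ 0.51287411 -0.02521385  0.075     ]]
post [ 0.47450161 -0.07809924  0.075     ]
t 8.62 pos [ 0.4753 -0.0583  0.1635] gap 0.0519 F [ 0.2 -0.2 -2.2] ff 53.3 | shift [-0.091   0.0006 -0.006 ] turn [-0.0001 -0.0001  0.0014]
```

```bash
python3 -m pendant '[[[-0.087,0,0,0,0,0,1],[-0.087,0,0.06,0,0,0,1],[-0.087,0,0.12,0,0,0,1],[-0.087,0,0.16,0,0,0,1],[-0.087,0,0.18,0,0,0,1],[-0.087,0,0.2,0,0,0,1],[-0.087,0,0.22,0,0,0,1],[-0.087,0,0.234,0,0,0,1],[-0.087,0,0.234,0,0,0,1]]]'
python3 - <<'E'
from h import *
go((.4743,-.08,.077))
C=cam('wrist');cv2.imwrite('pics/c4.png',cv2.resize(C[0][80:400,170:470,::-1],None,fx=1.8,fy=1.8,interpolation=2))
E
```

```text
time: 9.75
tool_pos: [0.4736, -0.0809, 0.1051]
eef_rot: [[0.063, 0.998, -0.0], [0.998, -0.063, 0.0], [0.0, -0.0, -1.0]]
wrist_force: [-0.4, 0.0, -1.9]
finger_gap: 0.052
finger_force: 53.3
t 9.75 pos [ 0.4736 -0.0809  0.1051] gap 0.052 F [-0.4  0.  -1.9] ff 53.3 | shift [0.0039 0.0028 0.1126] turn [0. 0. 0.]
```

View pics/c4.png

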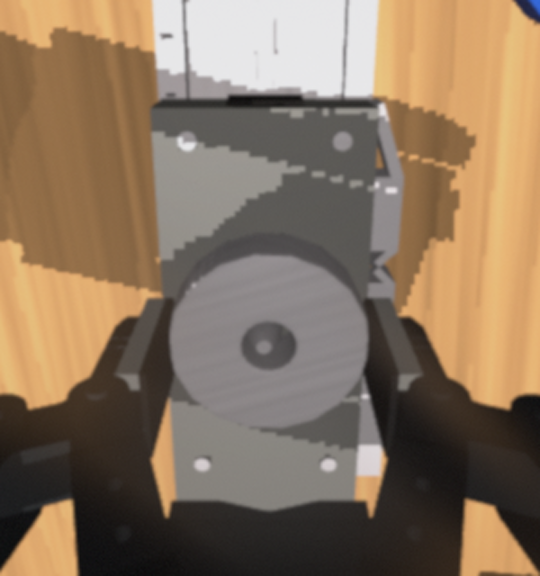

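The post tip shows inside the hole at (264,346), against the hole centre at (269,345). I'll shift 1.3 mm left and lower.

```bash
python3 -m pendant '[[[0,-0.005,0,0,0,0,1],[0,-0.005,0.03,0,0,0,1],[0,-0.005,0.06,0,0,0,1],[0,-0.005,0.08,0,0,0,1],[0,-0.005,0.095,0,0,0,1],[0,-0.005,0.105,0,0,0,1],[0,-0.005,0.108,0,0,0,1],[0,-0.005,0.108,0,0,0,1]]]'; python3 -c "
from h import *
go((.4743,-.08,.077))"
```

```text
time: 10.8
tool_pos: [0.4726, -0.0809, 0.0784]
eef_rot: [[0.063, 0.998, 0.0], [0.998, -0.063, -0.0], [-0.0, 0.0, -1.0]]
wrist_force: [0.2, -0.4, -2.7]
finger_gap: 0.0519
finger_force: 53.3
t 10.8 pos [ 0.4726 -0.0809  0.0784] gap 0.0519 F [ 0.2 -0.4 -2.7] ff 53.3 | shift [0.004  0.0067 0.0056] turn [0. 0. 0.]
```

```bash
python3 -m pendant '[[[0,0,0.003,0,0,0,1],[0,0,0.003,0,0,0,1],[0,0,0.003,0,0,0,1]]]'|grep -E 'pos|force'; python3 -m pendant '[[[0,0,0.003,0,0,0,1],[0,0,0.003,0,0,0,1],[0,0,0.003,0,0,0,1]]]'|grep -E 'pos|force'; python3 -m pendant '[[[0,0,0.003,0,0,0,1],[0,0,0.003,0,0,0,1],[0,0,0.003,0,0,0,1]]]'|grep -E 'pos|force'
```

```text
tool_pos: [0.4725, -0.0809, 0.0776]
wrist_force: [-0.2, 0.1, -2.3]
finger_force: 53.3
tool_pos: [0.4726, -0.0809, 0.0772]
wrist_force: [-2.2, 0.7, 1.3]
finger_force: 53.8
tool_pos: [0.4726, -0.0809, 0.0772]
wrist_force: [-2.6, 1.1, 7.6]
finger_force: 54.2
```

```bash
python3 -m pendant '[[[0,0,-0.006,0,0,0,0],[0,0,-0.006,0,0,0,-0.5],[0,0,-0.006,0,0,0,-1],[0,0,-0.006,0,0,0,-1],[0,0,-0.006,0,0,0,-1],[0,0,-0.1,0,0,0,-1],[0,0,-0.25,0,0,0,-1],[0,0,-0.4,0,0,0,-1],[-0.04,0.2,-0.45,0,0,0,-1],[-0.08,0.4,-0.45,0,0,0,-1],[-0.11,0.6,-0.45,0,0,0,-1],[-0.14,0.72,-0.45,0,0,0,-1],[-0.14,0.72,-0.45,0,0,0,-1],[-0.14,0.72,-0.45,0,0,0,-1]]]'
python3 - <<'E'
from h import *
C=cam('wrist')
for o in env.outline_of('ring_small','wrist')[:2]:
    m=o['mask'];q=cen(m);w=p2w(C,q,.008)[0];print(o['conf'],o['rect'],q,w,C[0][m].mean(0))
cv2.imwrite('pics/w5.png',C[0][...,::-1]);cv2.imwrite('pics/c5.png',cv2.resize(C[0][40:360,120:520,::-1],None,fx=1.8,fy=1.8,interpolation=2))
go((.651,-.127,.001),-3.8)
T=cam('top')
for o in env.outline_of('ring_large','top')[:5]:print(o['conf'],p2w(T,cen(o['mask']),.091),T[0][o['mask']].mean(0))
E
```

```text
time: 13.68
tool_pos: [0.6488, -0.1268, 0.1879]
eef_rot: [[0.063, 0.998, -0.002], [0.998, -0.063, 0.001], [0.0, -0.002, -1.0]]
wrist_force: [-0.9, 0.6, 0.2]
finger_gap: 0.0855
finger_force: 0.0
0.82 [298.7, 151.4, 38.5, 35.2] [318.52436195 167.5974478 ] [ 0.648821   -0.12440327  0.008     ] [143.93387471 136.32598608 133.62296984]
t 13.78 pos [ 0.6487 -0.1267  0.1883] gap 0.0852 F [ 0.7 -0.2 -0.2] ff 0.0 | shift [-0.0008  0.0103  0.7491] turn [-0.0004 -0.0001  0.001 ]
0.83 [[0.78378205 0.28276418 0.091     ]] [138.77821012  65.17120623 161.53307393]
0.78 [[0.59999037 0.01980591 0.091     ]] [ 70.59642857 110.53928571 210.14642857]
0.76 [[0.7047477  0.23607412 0.091     ]] [ 62.94035088 101.8877193  201.73684211]
0.73 [[ 0.47651683 -0.08044205  0.091     ]] [134.29085873 131.98060942 134.86426593]
0.52 [[0.51036266 0.21259467 0.091     ]] [101.36853448  98.73563218  98.21982759]
```

View pics/c5.png

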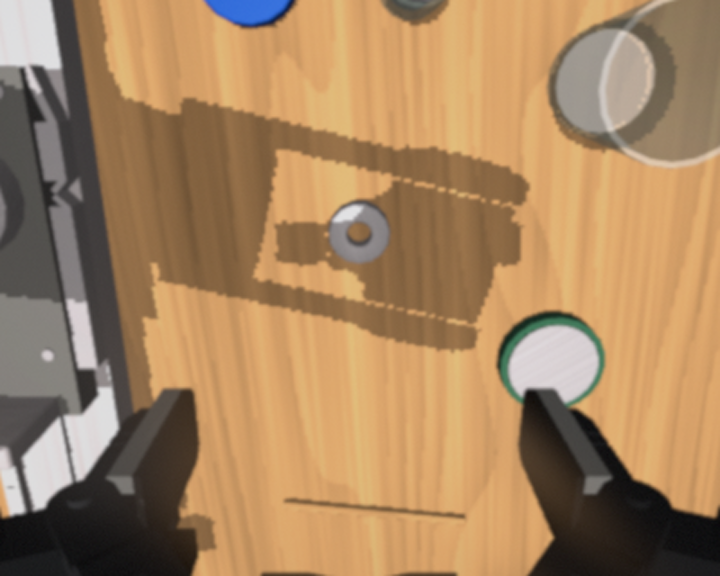

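Steel small ring at wrist px (319,169), with the lid at (427,238) and the splint clear of the fingers. The large ring sits on the trolley near the post.

```bash
python3 -m pendant '[[[0.009,0.001,0.2,0,0,0,-1],[0.009,0.001,0.4,0,0,0,-1],[0.009,0.001,0.6,0,0,0,-0.5],[0.009,0.001,0.69,0,0,0,-0.3],[0.009,0.001,0.737,0,0,0,-0.3],[0.009,0.001,0.737,0,0,0,-0.2],[0.009,0.001,0.737,0,0,0,0],[0.009,0.001,0.737,0,0,0,0.6],[0.009,0.001,0.737,0,0,0,1],[0.009,0.001,0.737,0,0,0,1],[0.009,0.001,0.737,0,0,0,1],[0.009,0.001,0.737,0,0,0,1]]]' 40; python3 -m pendant '[[[0,0,-0.1,0,0,0,1],[0,0,-0.3,0,0,0,1],[0,0,-0.5,0,0,0,1],[0,0,-0.65,0,0,0,1],[0,0,-0.65,0,0,0,1],[0,0,-0.65,0,0,0,1]]]'
python3 - <<'E'
from h import *
go((.4738,-.079,.167),-3.8)
E
```

```text
time: 15.38
tool_pos: [0.6522, -0.1255, 0.0071]
eef_rot: [[0.063, 0.998, 0.004], [0.998, -0.063, -0.001], [-0.001, 0.004, -1.0]]
wrist_force: [-1.5, 1.0, 6.6]
finger_gap: 0.034
finger_force: 39.2
time: 16.12
tool_pos: [0.6496, -0.1247, 0.166]
eef_rot: [[0.063, 0.998, -0.001], [0.998, -0.063, 0.0], [0.0, -0.001, -1.0]]
wrist_force: [0.1, -0.5, -1.0]
finger_gap: 0.0337
finger_force: 39.9
t 16.12 pos [ 0.6496 -0.1247  0.166 ] gap 0.0337 F [ 0.1 -0.5 -1. ] ff 39.9 | shift [ 0.1381 -0.7132 -0.0032] turn [-0.0004 -0.0001  0.001 ]
```

```bash
python3 -m pendant '[[[0.03,-0.2,0,0,0,0,1],[0.07,-0.4,0,0,0,0,1],[0.11,-0.6,0,0,0,0,1],[0.134,-0.715,0,0,0,0,1],[0.134,-0.715,0,0,0,0,1],[0.134,-0.715,0.06,0,0,0,1],[0.134,-0.715,0.1,0,0,0,1],[0.134,-0.715,0.1,0,0,0,1],[0.134,-0.715,0.1,0,0,0,1]]]'
python3 - <<'E'
from h import *
go((.4733,-.08,.125),-3.8)
C=cam('wrist');cv2.imwrite('pics/c6.png',cv2.resize(C[0][140:380,200:440,::-1],None,fx=2.5,fy=2.5,interpolation=2))
np.savez('w6.npz',K=C[1],R=C[2],t=C[3])
E
```

```text
time: 17.25
tool_pos: [0.4743, -0.0803, 0.1415]
eef_rot: [[0.063, 0.998, -0.0], [0.998, -0.063, 0.0], [0.0, -0.0, -1.0]]
wrist_force: [1.2, 0.4, -0.8]
finger_gap: 0.0338
finger_force: 40.0
t 17.25 pos [ 0.4743 -0.0803  0.1415] gap 0.0338 F [ 1.2  0.4 -0.8] ff 40.0 | shift [ 0.0011 -0.0041  0.0662] turn [-0.0001 -0.      0.0009]
```

View pics/c6.png

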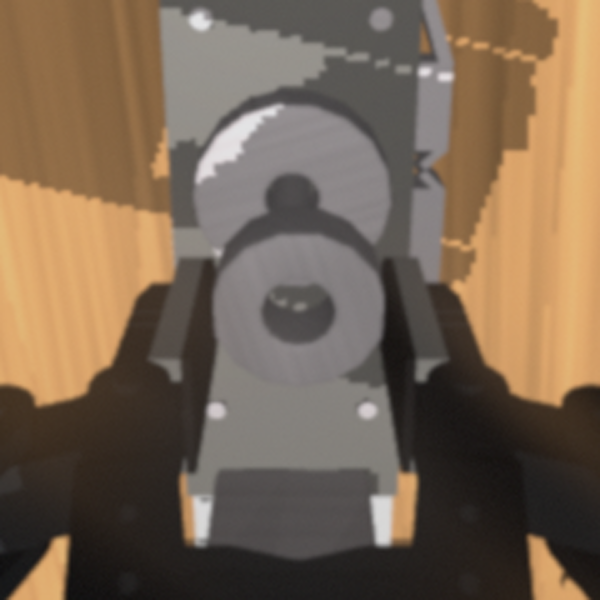

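Run:
```python
from h import *
w=np.load('w6.npz');D=(None,w['K'],w['R'],w['t'])
print(p2w(D,(316.8,218),.091),p2w(D,(319.2,264.8),.1495))
go((.4733,-.08,.125),-3.8)
```

```text
[[ 0.47332732 -0.07992353  0.091     ]] [[ 0.47483824 -0.07976256  0.1495    ]]
t 17.3 pos [ 0.4745 -0.0804  0.1419] gap 0.0335 F [-0.2 -0.2  0. ] ff 40.0 | shift [ 0.0012 -0.0048  0.0676] turn [0.0001 0.     0.0009]
```

```bash
python3 -m pendant '[[[0,-0.005,0,0,0,0,1],[0,-0.005,0.02,0,0,0,1],[0,-0.005,0.04,0,0,0,1],[0,-0.005,0.055,0,0,0,1],[0,-0.005,0.07,0,0,0,1],[0,-0.005,0.088,0,0,0,1],[0,-0.005,0.088,0,0,0,1]]]'|grep -E 'pos|force'; python3 -m pendant '[[[0,0,0.02,0,0,0,1],[0,0,0.03,0,0,0,1],[0,0,0.04,0,0,0,1],[0,0,0.04,0,0,0,1]]]'|grep -E 'pos|force'
```

```text
tool_pos: [0.4723, -0.08, 0.1192]
wrist_force: [-0.1, 0.2, -0.2]
finger_force: 40.0
tool_pos: [0.4725, -0.0801, 0.1095]
wrist_force: [0.2, -0.5, 0.2]
finger_force: 40.0
```

Engaged with no force. I'll lower until contact.

```bash
python3 -m pendant '[[[0,0,0.016,0,0,0,1],[0,0,0.03,0,0,0,1],[0,0,0.03,0,0,0,1],[0,0,0.03,0,0,0,1]]]'|grep -E 'pos|force'; for i in 1 2; do :; done; python3 -m pendant '[[[0,0,0.006,0,0,0,1],[0,0,0.006,0,0,0,1],[0,0,0.006,0,0,0,1]]]'|grep -E 'pos|force'
```

```text
tool_pos: [0.4727, -0.0801, 0.1023]
wrist_force: [-0.3, -0.2, -0.8]
finger_force: 40.0
tool_pos: [0.4727, -0.0801, 0.1008]
wrist_force: [-0.9, -0.5, -0.5]
finger_force: 40.0
```

```bash
python3 -m pendant '[[[0,0,0.006,0,0,0,1],[0,0,0.006,0,0,0,1],[0,0,0.006,0,0,0,1]]]'|grep -E 'pos|force'
```

```text
tool_pos: [0.4727, -0.0801, 0.0993]
wrist_force: [0.3, 0.4, -0.4]
finger_force: 40.0
```

```bash
python3 -m pendant '[[[0,0,0.004,0,0,0,1],[0,0,0.004,0,0,0,1],[0,0,0.004,0,0,0,1]]]'|grep -E 'pos|force';python3 -m pendant '[[[0,0,0.004,0,0,0,1],[0,0,0.004,0,0,0,1],[0,0,0.004,0,0,0,1]]]'|grep -E 'pos|force'
```

```text
tool_pos: [0.4727, -0.0801, 0.0983]
wrist_force: [0.7, 1.2, -0.8]
finger_force: 40.0
tool_pos: [0.4729, -0.0801, 0.098]
wrist_force: [-1.7, -0.1, 4.9]
finger_force: 40.7
```

```bash
python3 -m pendant '[[[0,0,0.004,0,0,0,1],[0,0,0.004,0,0,0,1],[0,0,0.004,0,0,0,1]]]'|grep -E 'pos|force'
```

```text
tool_pos: [0.4729, -0.0802, 0.0979]
wrist_force: [-4.0, 1.1, 10.6]
finger_force: 41.3
```

```bash
python3 -m pendant '[[[0,0,-0.006,0,0,0,0.4],[0,0,-0.008,0,0,0,0],[0,0,-0.008,0,0,0,-0.3],[0,0,-0.008,0,0,0,-0.3],[0,0,-0.008,0,0,0,-0.3],[0,0,-0.1,0,0,0,-0.3],[0,0,-0.25,0,0,0,-0.5],[0,0,-0.41,0,0,0,-1],[-0.1,0,-0.41,0,0,0.05,-1],[-0.2,0,-0.41,0,0,0.11,-1],[-0.3,0,-0.41,0,0,0.17,-1],[-0.436,0,-0.41,0,0,0.23,-1],[-0.436,0,-0.41,0,0,0.29,-1],[-0.436,0,-0.41,0,0,0.35,-1],[-0.436,0,-0.41,0,0,0.41,-1],[-0.436,0,-0.41,0,0,0.47,-1],[-0.436,0,-0.41,0,0,0.5,-1],[-0.436,0,-0.41,0,0,0.5,-1]]]'
python3 - <<'E'
from h import *
s=env.observe();C=cam('wrist');cv2.imwrite('pics/w7.png',C[0][...,::-1])
go((.466,-.189,.087),-93.8)
E
```

```text
time: 23.3
tool_pos: [0.4657, -0.1889, 0.1987]
eef_rot: [[0.998, -0.062, -0.0], [-0.062, -0.998, 0.0], [-0.0, -0.0, -1.0]]
wrist_force: [0.3, -0.9, 0.3]
finger_gap: 0.0853
finger_force: 0.0
t 23.35 pos [ 0.4658 -0.1889  0.1987] gap 0.0855 F [-0.2  0.  -0.3] ff 0.0 | shift [1.100e-03 4.000e-04 4.467e-01] turn [-0.      0.      0.0015]
```

View pics/w7.png

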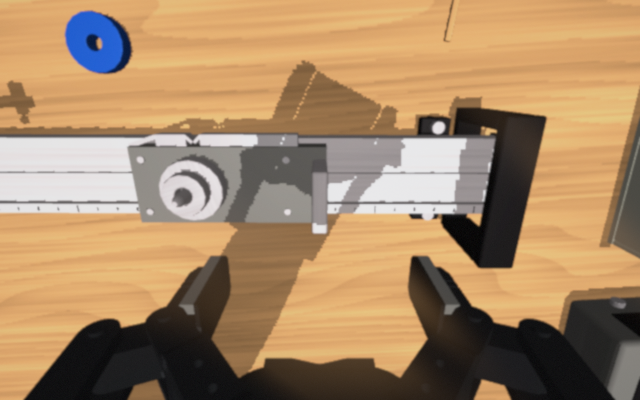

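```bash
python3 -m pendant '[[[0,0,0.12,0,0,0,-1],[0,0,0.25,0,0,0,-1],[0,0,0.38,0,0,0,-1],[0,0,0.446,0,0,0,-1],[0,0,0.446,0,0,0,-0.4],[0,0,0.446,0,0,0,0.2],[0,0,0.446,0,0,0,0.7],[0,0,0.446,0,0,0,1],[0,0,0.446,0,0,0,1],[0,0,0.446,0,0,0,1],[0,0,0.446,0,0,0,1]]]' 60
```

```text
time: 24.72
tool_pos: [0.4666, -0.1893, 0.0885]
eef_rot: [[0.998, -0.063, 0.002], [-0.063, -0.998, -0.001], [0.002, 0.001, -1.0]]
wrist_force: [0.1, 0.3, 6.8]
finger_gap: 0.0115
finger_force: 59.0
```

```bash
python3 -m pendant '[[[0,-0.02,-0.006,0,0,0,1],[0,-0.06,-0.006,0,0,0,1],[0,-0.12,-0.006,0,0,0,1],[0,-0.18,-0.006,0,0,0,1],[0,-0.24,-0.006,0,0,0,1],[0,-0.3,-0.006,0,0,0,1],[0,-0.36,-0.006,0,0,0,1],[0,-0.42,-0.006,0,0,0,1],[0,-0.48,-0.006,0,0,0,1],[0,-0.53,-0.006,0,0,0,1],[0,-0.57,-0.006,0,0,0,1],[0,-0.6,-0.006,0,0,0,1],[0,-0.6,-0.006,0,0,0,1]]]'
python3 - <<'E'
from h import *
C=cam('wrist');cv2.imwrite('pics/w8.png',C[0][...,::-1]);cv2.imwrite('pics/c8.png',cv2.resize(C[0][80:280,0:400,::-1],None,fx=2,fy=2,interpolation=2))
np.savez('w8.npz',K=C[1],R=C[2],t=C[3])
E
```

```text
time: 26.35
tool_pos: [0.4763, -0.0376, 0.0886]
eef_rot: [[0.998, -0.063, 0.003], [-0.063, -0.998, 0.001], [0.003, -0.001, -1.0]]
wrist_force: [6.8, 0.7, -6.2]
finger_gap: 0.0114
finger_force: 58.7
```

View pics/c8.png

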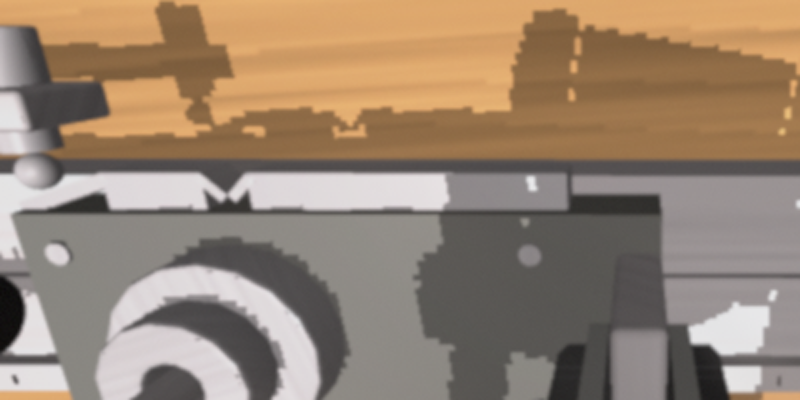

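```bash
python3 - <<'E'
from h import *
w=np.load('w8.npz');D=(None,w['K'],w['R'],w['t'])
p=p2w(D,[(19,165),(112.5,167)],.065);print(p,p[0]-p[1],np.linalg.norm((p[0]-p[1])[:2]))
go((.476,-.0376,.088),-93.8)
E
python3 -m pendant '[[[0.004,0,0.003,0,0,0,1],[0.004,0,0.003,0,0,0,1],[0.004,0,0.003,0,0,0,1]]]'
```

```text
[[0.53012959 0.12202599 0.065     ]
 [0.52580526 0.07172362 0.065     ]] [0.00432433 0.05030237 0.        ] 0.05048789799541685
t 26.4 pos [ 0.4763 -0.0378  0.0886] gap 0.0109 F [ 6.3  0.6 -6.8] ff 58.7 | shift [-0.0011 -0.0006  0.0025] turn [-0.0002 -0.0009  0.0011]
time: 26.78
tool_pos: [0.4762, -0.0389, 0.0885]
eef_rot: [[0.998, -0.063, -0.0], [-0.063, -0.998, 0.0], [-0.0, -0.0, -1.0]]
wrist_force: [0.0, 0.9, 3.8]
finger_gap: 0.0113
finger_force: 60.3
```

```bash
python3 -m pendant '[[[0,-0.03,0,0,0,0,1],[0,-0.06,0,0,0,0,1],[0,-0.08,0,0,0,0,1],[0,-0.08,0,0,0,0,1]]]'|grep -E 'pos|_force'; for k in 1; do :; done; python3 -m pendant '[[[0,-0.02,0,0,0,0,1],[0,-0.04,0,0,0,0,1],[0,-0.04,0,0,0,0,1]]]'|grep -E 'pos|_force';python3 -m pendant '[[[0,-0.02,0,0,0,0,1],[0,-0.04,0,0,0,0,1],[0,-0.04,0,0,0,0,1]]]'|grep -E 'pos|_force'
```

```text
tool_pos: [0.4775, -0.0189, 0.0885]
wrist_force: [-0.5, 0.1, 4.5]
finger_force: 60.6
tool_pos: [0.4781, -0.0092, 0.0885]
wrist_force: [-0.5, -0.1, 5.2]
finger_force: 60.6
tool_pos: [0.4786, -0.0006, 0.0885]
wrist_force: [-2.3, -6.3, 5.0]
finger_force: 60.6
```

```bash
python3 -m pendant '[[[0,-0.012,0,0,0,0,1],[0,-0.012,0,0,0,0,1]]]'|grep -E 'pos|t_force';python3 -m pendant '[[[0,-0.012,0,0,0,0,1],[0,-0.012,0,0,0,0,1]]]'|grep -E 'pos|t_force'; python3 -m pendant '[[[0,-0.008,0,0,0,0,1],[0,-0.008,0,0,0,0,1]]]'|grep -E 'pos|t_force'; python3 -m pendant '[[[0,-0.008,0,0,0,0,1],[0,-0.008,0,0,0,0,1]]]'|grep -E 'pos|t_force'
```

```text
tool_pos: [0.4789, 0.002, 0.0885]
wrist_force: [-2.1, -7.1, 5.3]
tool_pos: [0.479, 0.0048, 0.0885]
wrist_force: [-2.3, -7.3, 6.6]
tool_pos: [0.4792, 0.0066, 0.0885]
wrist_force: [-2.3, -7.9, 6.4]
tool_pos: [0.4793, 0.0086, 0.0885]
wrist_force: [-2.1, -8.1, 5.5]
```

```bash
python3 -m pendant '[[[0,-0.005,0,0,0,0,1],[0,-0.005,0,0,0,0,1]]]'|grep -E 'pos|t_force';python3 -m pendant '[[[0,-0.005,0,0,0,0,1],[0,-0.005,0,0,0,0,1]]]'|grep -E 'pos|t_force'; python3 -m pendant '[[[0,-0.005,0,0,0,0,1],[0,-0.005,0,0,0,0,1]]]'|grep -E 'pos|t_force'
```

```text
tool_pos: [0.4794, 0.0099, 0.0885]
wrist_force: [-1.5, -8.3, 6.3]
tool_pos: [0.4795, 0.0113, 0.0885]
wrist_force: [-1.9, -7.7, 5.0]
tool_pos: [0.4795, 0.0128, 0.0885]
wrist_force: [-1.3, -6.3, 6.4]
```

```bash
python3 -m pendant '[[[0,-0.004,0,0,0,0,1],[0,-0.004,0,0,0,0,1]]]'|grep -E 'pos|t_force';python3 -m pendant '[[[0,-0.004,0,0,0,0,1],[0,-0.004,0,0,0,0,1]]]'|grep -E 'pos|t_force'
```

```text
tool_pos: [0.4796, 0.0139, 0.0885]
wrist_force: [-2.8, -6.4, 4.8]
tool_pos: [0.4797, 0.0148, 0.0885]
wrist_force: [-2.3, -7.2, 5.5]
```

```bash
python3 -m pendant '[[[0,-0.003,0,0,0,0,1],[0,-0.003,0,0,0,0,1]]]'|grep -E 'pos|t_force';python3 -m pendant '[[[0,-0.003,0,0,0,0,1],[0,-0.003,0,0,0,0,1]]]'|grep -E 'pos|t_force'
```

```text
tool_pos: [0.4797, 0.0154, 0.0885]
wrist_force: [-3.1, -7.1, 6.6]
tool_pos: [0.4797, 0.0157, 0.0885]
wrist_force: [-1.2, -9.0, 5.6]
```

Run:
```python
from h import *
C=cam('wrist');cv2.imwrite('pics/w9.png',C[0][...,::-1]);go((.4797,.0165,.0885),-93.8)
T=w2p(C,[[.53,.122,.065],[.533,.135,.065]]);print(T)
for n in['trolley_notch','launcher_ball']:
    for o in env.outline_of(n,'wrist')[:2]:print(n,o['conf'],o['rect'])
```

```text
t 30.82 pos [0.4798 0.0157 0.0885] gap 0.0113 F [-1.6 -8.8  5.8] ff 60.6 | shift [-0.0004 -0.0031  0.0001] turn [0.0015 0.0002 0.0012]
[[116.45785313 165.54293965]
 [ 91.03322213 161.63607654]]
trolley_notch 0.95 [0.2, 164.3, 333.5, 176.2]
launcher_ball 0.78 [0.0, 90.8, 150.2, 210.0]
launcher_ball 0.32 [6.1, 159.8, 327.3, 183.9]
```

```bash
python3 -m pendant '[[[0,-0.003,0,0,0,0,1],[0,-0.003,0,0,0,0,1]]]'|grep -E 'pos|t_force';python3 -m pendant '[[[0,0.003,0,0,0,0,1],[0,0.003,0,0,0,0,1],[0,0.003,0,0,0,0,1],[0,0.003,0,0,0,0,1]]]'|grep -E 'pos|force'
```

```text
tool_pos: [0.4798, 0.0159, 0.0885]
wrist_force: [-2.0, -10.5, 6.8]
tool_pos: [0.4798, 0.0157, 0.0885]
wrist_force: [-1.9, -7.7, 6.2]
finger_force: 60.5
```

```bash
python3 -m pendant '[[[0,0,0,0,0,0,1],[0,0,0,0,0,0,1],[0,0,0,0,0,0,1],[0,0,0,0,0,0,1],[0,0,0,0,0,0,1],[0,0,0,0,0,0,1],[0,0,0,0,0,0,1],[0,0,0,0,0,0,1]]]'|grep -E 'time|pos|force'; python3 -c "
from station import env
print(env.hand_in())"
```

```text
time: 32.67
tool_pos: [0.4797, 0.0157, 0.0885]
wrist_force: [-2.0, -8.5, 5.8]
finger_force: 60.5
the job is handed in; nothing more can be done
None
```

I handed the job in at about 33 s with both rings lowered onto the post and the gripper holding the trolley in the notch. No verdict came back; at the end the push was steady at 8.5 N and the grip 60 N.

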